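Feed a nylon collar under the hand press

ROBOT

A 6-joint arm with a two-finger parallel gripper is mounted at the origin on the work surface. World frame = base frame: x ahead of the robot, y to its left, z up, the work surface at z = 0. Lengths are in m, angles in degrees, forces in N, time in s.
With the tool pointing down it reaches from about 0.35 to 0.725 m from the base axis. Payload 4.3 kg.
Tool frame: the origin (TCP) lies on the centre line of the jaws, within the pads' length; the fingertips stand 17 mm ahead of it and the grasp point (between the pads) lies 2 mm behind it; z points along the fingers, y is the line along which they close (so a half turn about z gives the same grasp; the last joint's range is limited). The gripper opens to 85 mm and grips with 20 to 120 N. Pads are 22 mm wide; open, the fingers measure 114 mm over their backs; the gripper's body (76 mm by 85 mm) begins 54 mm behind the grasp point. The pads swing forward as they close: fully open they stand 13 mm farther back than shut.
Start: joints at [-6.32, 21.618, 4.641, 73.018, 0, 83.68], TCP at [0.575, 0, 0.248] pointing down, gripper open.
Joint ranges: [-156.06, 156.06], [-48.1, 94.91], [-58.44, 69.94], [-101.28, 121.22], [-78.64, 73.56], [-180, 180]. Speed limits (degrees/s): [147.25, 147.25, 180, 180, 180, 180].

INTERFACE

Orientations are given as [roll, pitch, yaw] about the fixed x, y, z axes, in that order (R = Rz(yaw) Ry(pitch) Rx(roll)).
In Python, from workcell import monitor, eyes, job_done, finder gives the robot as it stands. The module is installed in compiled form; this text tells all that it offers.
- The arm moves only by the tool drive_tool, never from a script. Its argument "deltas" is one flat list of numbers, 7 for each row, row after row: the turn, a rotation vector about the tool's x, y, z in degrees, then the shift along the tool's x, y, z in mm, then the opening, from 0 (shut) to 1 (fully open). In form: [ax, ay, az, x, y, z, claw, ax, ay, az, x, y, z, claw, ...]. A call has 1 to 12 rows; each row shifts and turns the commanded pose from where the row before left it, along the tool's axes as they then stand; what a row does not reach is not made up. A row lasts 1/8 s, in which the tool goes at most 62.5 mm and 10.7 degrees, less where a joint would pass 70% of its speed; a pose out of reach is approached as far as the arm can. A call with a gripper value outside its range is refused whole. The fingers move at their own pace and stop on an object; "grip_force" is the grip in N (left out, the last holds). Time passes only in rows, so rows that do not move let the fingers close. It gives the time, the measured TCP pose, the force, the opening and the grip force at its end, in the units of the state.
- monitor.read_state(): the state, without advancing time (a new reading comes with each control period).
- eyes.snapshot(name): name is "scene" or "side" or "wrist"; returns the picture (384x512x3 uint8, blue, green, red); there is no depth.
- eyes.camera_info(name): a dict with "fx", "fy", "cx", "cy" (pixels), "R" (3x3) and "t" (3): a world point X has camera coordinates R X + t. Camera axes: x right, y down, z forward; pixel columns grow to the right and rows downward; lengths in m; the calibration is good to about 2 mm. The wrist camera is an equidistant fisheye: a pixel r from the principal point sees the ray r / f radians off the axis. A picture is of the moment at which its call begins: read the wrist's pose just before it. camera_info takes no time and is no camera call; for the wrist camera it gives the pose at the moment of the call.
- job_done(): hands the job in; it is judged then, once.
Trained networks look in the newest picture that a camera, given by its name, has taken for a name from the list of things; names that differ only in an ending like _2 or _b are one class to them, and where a whole thing is asked for, a point or a joint stands for the part that bears it (a point fixed in the world has none). Each returns a list of dicts, best first, with "confidence" (0 to 1); they miss things now and then, are a little off and sometimes report something else, mostly with a low value. They report only what shows in the picture. A call takes as long as a camera call. They do not tell look-alikes from the thing itself.
- finder.spot_in(label, camera): "at" ([column, row] in pixels, amid what is visible of it).
- finder.trace(label, camera): "mask" (384x512 bool, what is visible of it) and "at" ([column, row] in pixels, amid what is visible of it).
The state is a dict: "time": time; "joint_pos": joint angles; "joint_vel": joint speeds; "joint_efforts": joint torques, N m; "position": TCP position; "tcp_rot": TCP orientation; "ft_force": force on the tool from outside, world axes, zero at the start; "torque": the same for the moment, N m; "width": finger opening in m; "finger_force": force on a finger pad.
Only numpy, scipy, OpenCV 4.12 (cv2) and the standard library are available. Lean on these libraries where they do the work, as an engineer would, in place of code of your own. Each camera call takes 0.05 s, during which the arm holds its last target. There are 200 camera calls.

TASK

Set the white nylon collar upright in the ringed nest of the press's feed carriage while the carriage is still out in its loading position, let go of it, then slide the carriage by its red grip post fully home against the end stop under the ram, so the collar rides in flat in its nest. Nylon marks easily: keep the grip on the collar light, well below 50 N at each finger. Leave the bearing, the gear hub, the ram insert and the arbor block where they are, and leave the press with nothing touching it.

Things in the scene. Friction and masses are not known exactly. Their poses are not given: they have to be found in the camera images.
- press: Green hand press bolted to the slab. Origin on the slab under the ram axis. Own axes: x away from the robot (yaw within 0.22 rad of the world's), y towards the open side of the throat; column at y -85 to -170 mm, x -45 to 45. Steel slide bed 24 mm high, x -50 to 50, y -60 to 230; green base 20 mm high, x -85 to 85, y -170 to 50. Ball-tipped lever on the head's +x side.
- head_edge (a point): Middle of the lower edge, on the press's -x side, of the head over the throat. Head: x -62 to 62, y -170 to 50 mm in press axes, 190 to 310 mm above the slab; ram tip under it at 123 mm. When home, the red grip stands 6 mm inside this edge, so a vertical gripper does not fit above it: lean the tool back to the press's -x side by 30 to 40 degrees.
- carriage (a joint): Feed carriage of the press, sliding on the bed along the press's own -y: 0 m = right out, 0.17 m = home against the end stop, nest under the ram. Starts at 0 to 0.035. It has about 2.5 N of sliding friction and stays where it is left. Aluminium plate 80 mm long (y), 85 mm wide, top 36 mm above the slab.
- nest (a point): Centre of the nest's flat floor on the carriage plate, 36 mm above the slab: a dark ring lip 3 mm high, 56 mm inner and 64 mm outer diameter. Axes parallel to the press's; it moves with the carriage.
- grip (a point): Point on the axis of the red upright grip post of the carriage, 66 mm above the slab. The post is a 16 mm diameter cylinder standing from 36 to 82 mm above the slab, 56 mm to the press's -x side of the nest centre. Moves with the carriage.
- collar: White nylon collar, a plain ring of 46 mm outer and 22 mm inner diameter, 30 mm high, about 45 g, standing on its flat end on the slab. Origin at the centre of its underside, z up.
- bearing: Stainless bearing, ring 52 mm outer diameter, 15 mm high. Bystander. Origin at the centre of its underside.
- gear_hub: Bronze gear hub, toothed disc 56 mm diameter with a 30 mm boss, 34 mm high. Bystander. Origin at the centre of its underside.
- ram_insert: Blued steel ram insert, 34 mm foot, 20 mm shank, 42 mm high, upright. Bystander. Origin at the centre of its underside.
- arbor_block: Steel arbor block with a slot along its top, 80 x 60 x 52 mm. Bystander. Origin at the centre of its underside.
Mind the look-alikes: they are no part of the job. What is meant by the collar is not pink or yellow, and is the smaller of those in its own colour.

How it is judged:
By the outcome, as a careful person would: the job done as asked, in the order asked, and still so for the second after the job is handed in, with the robot touching nothing.
It also fails if it takes over 48 s, if anything falls off the work surface, if the arm or the gripper's body presses on something with over 40 N, if the wrist force passes 120 N, or if a joint passes its speed limit or range.

## Working session

There is one attempt and no reset: what is moved stays moved. The work goes in short steps, Python scripts to look and compute and a tool call to move; the robot and the scene stay as the last step left them, time stands still between calls to the robot, and variables do not carry over. Pictures are saved under pics/ and viewed, at most 10 in all, crops included, and the job is handed in when it is done.

Besides the shell and the picture viewer there is one more tool, called as name(argument=value, ...), one argument or row to a line, values as JSON. drive_tool: Moves the arm, as the interface text tells. Its arguments: {"type":"object","properties":{"deltas":{"type":"array"},"grip_force":{"type":"number"}},"required":["deltas"]}

```bash
mkdir -p pics
cat > h.py <<'E'
import numpy as np, cv2
from workcell import monitor, eyes, job_done, finder
from scipy.spatial.transform import Rotation as Ro
def ray(cam,uv,info=None):
    i=info or eyes.camera_info(cam); R=np.array(i["R"]);t=np.array(i["t"])
    a=(uv[0]-i["cx"])/i["fx"];b=(uv[1]-i["cy"])/i["fy"]
    if cam=="wrist":
        r=np.hypot(a,b); d=np.array([a/r*np.sin(r),b/r*np.sin(r),np.cos(r)]) if r>1e-9 else np.array([0,0,1.])
    else: d=np.array([a,b,1.])
    d=R.T@d; return -R.T@t, d/np.linalg.norm(d)
def at_z(cam,uv,z,info=None):
    o,d=ray(cam,uv,info); return o+d*(z-o[2])/d[2]
def tri(rays):
    A=sum(np.eye(3)-np.outer(d,d) for o,d in rays); b=sum((np.eye(3)-np.outer(d,d))@o for o,d in rays)
    p=np.linalg.solve(A,b); return p,[np.linalg.norm((np.eye(3)-np.outer(d,d))@(p-o)) for o,d in rays]
def proj(cam,X,info=None):
    i=info or eyes.camera_info(cam); c=np.array(i["R"])@X+np.array(i["t"])
    if cam=="wrist":
        r=np.arctan2(np.hypot(c[0],c[1]),c[2]); n=np.hypot(c[0],c[1])+1e-12; return np.array([i["cx"]+i["fx"]*r*c[0]/n,i["cy"]+i["fy"]*r*c[1]/n])
    return np.array([i["cx"]+i["fx"]*c[0]/c[2],i["cy"]+i["fy"]*c[1]/c[2]])
E
python3 - <<'E'
from h import *
ims=[]
for c in ["scene","side","wrist"]:
    im=eyes.snapshot(c); cv2.imwrite(f"pics/{c}0.png",im); ims.append(im)
    for l in ["collar","grip","nest","head_edge","carriage"]:
        print(c,l,[(np.round(d["at"],1).tolist(),round(d["confidence"],2)) for d in finder.spot_in(l,c)][:5])
    i=eyes.camera_info(c); print(c,"pos",(-np.array(i["R"]).T@i["t"]).round(3), "fwd",np.array(i["R"])[2].round(2),i["fx"])
print(monitor.read_state())
cv2.imwrite("pics/all0.png",np.vstack([np.hstack(ims[:2]),np.hstack([ims[2],ims[2]*0])])[:,:,:] if 0 else cv2.resize(np.vstack([np.hstack(ims[:2]),np.hstack([ims[2],ims[2]*0])]),(800,600)))
E
```

```text
scene collar [([323.8, 258.5], 0.83), ([336.1, 235.4], 0.74), ([357.8, 253.5], 0.68), ([293.8, 234.3], 0.62)]
scene grip [([226.8, 237.0], 0.57)]
scene nest [([231.9, 237.7], 0.59)]
scene head_edge [([181.6, 167.1], 0.59)]
scene carriage [([228.4, 236.9], 0.7)]
scene pos [0.874 0.587 0.904] fwd [-0.35 -0.58 -0.74] 375.19259587356925
side collar [([281.3, 270.2], 0.95), ([255.1, 263.6], 0.72), ([261.7, 235.4], 0.64), ([285.9, 257.3], 0.5)]
side grip [([218.6, 210.3], 0.92)]
side nest [([220.0, 210.9], 0.69)]
side head_edge [([233.2, 177.7], 0.97), ([220.7, 211.6], 0.2)]
side carriage [([219.1, 212.9], 0.92)]
side pos [0.026 1.262 1.041] fwd [ 0.3  -0.78 -0.55] 482.30224132410706
wrist collar [([79.7, 69.6], 0.85), ([137.3, 16.0], 0.68), ([144.0, 87.9], 0.65)]
wrist grip [([300.2, 157.7], 0.88)]
wrist nest [([297.6, 157.7], 0.86)]
wrist head_edge [([299.7, 227.8], 0.56)]
wrist carriage [([296.9, 160.6], 0.88)]
wrist pos [0.575 0.072 0.373] fwd [ 0.   -0.28 -0.96] 297.3186396354542
{'time': 0.9, 'joint_pos': array([-6.31855757e+00,  2.16152297e+01,  4.63981664e+00,  7.30190630e+01,
        7.74013165e-04,  8.36810762e+01]), 'joint_vel': array([ 0.0080229 , -0.03422486,  0.00686747, -0.06686669,  0.01008211,
       -0.04703839]), 'joint_efforts': array([ 1.12509566e-03, -4.63508320e+01,  2.70160782e+01,  6.72635247e-05,
       -7.81012119e-06,  2.28848045e-06]), 'position': array([5.75016406e-01, 1.99452280e-05, 2.48346249e-01]), 'tcp_rot': array([ 1.79994424e+02, -1.61328925e-04,  9.00003662e+01]), 'ft_force': array([ 0.60314768, -0.08193575,  0.32984985]), 'torque': array([ 0.03799335,  0.03800514, -0.04516043]), 'finger_force': 0.0, 'width': 0.08541660919899334}
```

View pics/all0.png

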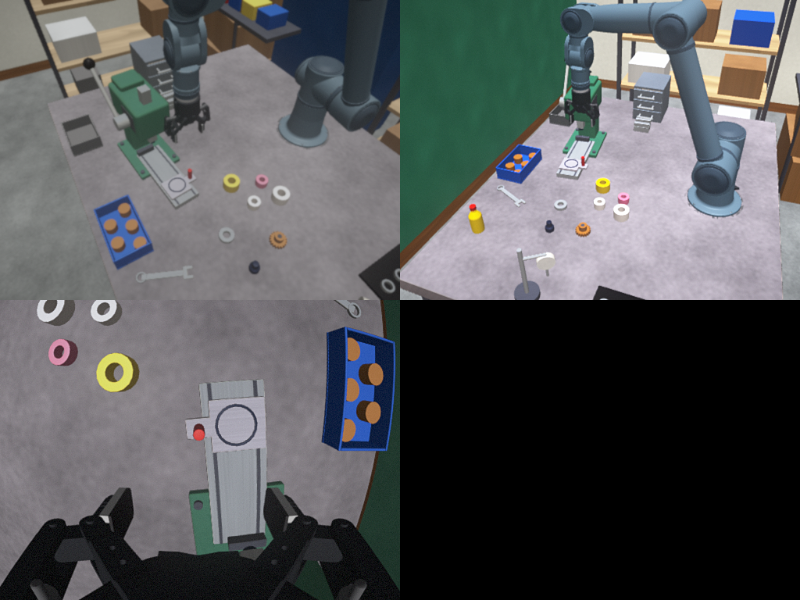

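Run:
```python
import cv2,numpy as np
s=cv2.resize(cv2.imread("pics/scene0.png")[180:300,170:390],(800,436),interpolation=2)
cv2.imwrite("pics/c1.png",s)
```

```text
(no output)
```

View pics/c1.png

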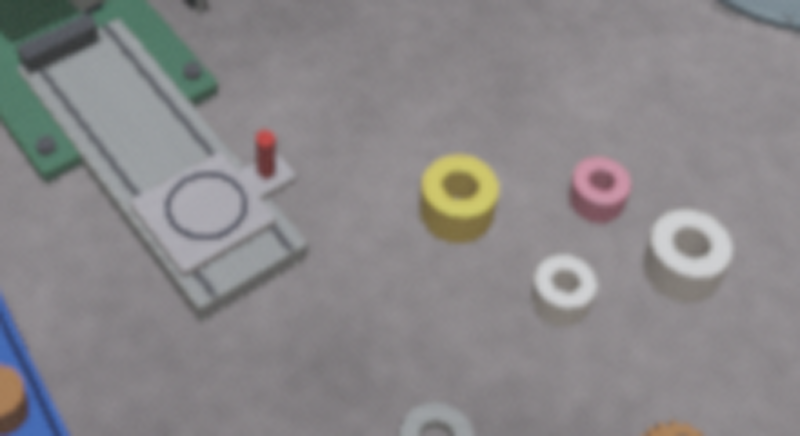

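The scene view shows the small white collar at full-size pixel (325,258), with the larger white one at (358,253) and the yellow and pink ones nearby. The carriage is out, with the nest ring at about (227,237) and the red post at (243,223). Now I'll get coarse positions from masks and ring fits.

Run:
```python
from h import *
px={"scene":(325,258),"side":(255,261),"wrist":(133,14)}
rays=[]
for c in px:
    eyes.snapshot(c)
    L=finder.trace("collar",c)
    for d in L: 
        d["c"]=np.argwhere(d["mask"]).mean(0)[::-1]; print(c,d["c"].round(1),d["mask"].sum(),round(d["confidence"],2), at_z(c,d["c"],.018).round(3))
    L=[d for d in L if np.hypot(*(d["c"]-px[c]))<12]
    if L: rays.append(ray(c,L[0]["c"]))
print("collar",tri(rays))
# red post from colours; ring
rr=[]
for c in px:
    im=eyes.snapshot(c).astype(int); B,G,Rr=im[...,0],im[...,1],im[...,2]
    m=((Rr>110)&(Rr>2.2*G)&(Rr>2.2*B)).astype(np.uint8)
    n,l,s,ce=cv2.connectedComponentsWithStats(m)
    print(c,[(ce[i].round(1).tolist(),s[i].tolist()) for i in range(1,n) if s[i,4]>15])
    for lab in ["grip","nest"]:
        for d in finder.trace(lab,c)[:1]: print(c,lab,d["at"],d["mask"].sum(), np.argwhere(d["mask"]).min(0),np.argwhere(d["mask"]).max(0))
```

```text
scene [358.5 250.5] 436 0.88 [0.328 0.228 0.018]
scene [324.3 259.9] 320 0.61 [0.43  0.205 0.018]
scene [334.  231.8] 238 0.55 [0.348 0.142 0.018]
scene [217.  127.7] 222 0.27 [ 0.433 -0.461  0.018]
side [259.2 237.7] 319 0.73 [0.45  0.099 0.018]
side [282.3 272.9] 390 0.67 [0.329 0.232 0.018]
side [285.4 254.4] 180 0.5 [0.344 0.149 0.018]
side [221.2 210.6] 521 0.18 [0.629 0.001 0.018]
wrist [70.9 14.4] 1383 0.92 [0.327 0.221 0.018]
wrist [80.3 66.9] 1103 0.84 [0.347 0.142 0.018]
wrist [135.9  14.8] 1034 0.67 [0.428 0.2   0.018]
wrist [150.   92.8] 2046 0.59 [0.449 0.096 0.018]
collar (array([0.42629232, 0.20233836, 0.01229625]), [np.float64(0.0005980511728296436), np.float64(0.0005980511728296188)])
scene []
scene grip [228.0, 237.7] 899 [216 207] [255 250]
scene nest [228.4, 236.3] 945 [216 206] [254 250]
side [([234.0, 205.2], [232, 200, 4, 12, 36]), ([92.6, 264.9], [89, 261, 8, 9, 58])]
side grip [221.1, 210.6] 489 [200 203] [219 240]
side nest [217.6, 208.8] 446 [202 204] [218 239]
wrist [([254.2, 172.0], [247, 165, 15, 15, 172])]
wrist grip [299.1, 158.0] 5480 [123 238] [195 340]
wrist nest [293.0, 159.3] 5639 [122 237] [195 340]
```

```bash
cat >> h.py <<'E'
def rectify(im,cam,z,x0,x1,y0,y1,s=2000,info=None):
    "top-down picture: column=(x-x0)*s, row=(y1-y)*s"
    i=info or eyes.camera_info(cam); W,H=int((x1-x0)*s),int((y1-y0)*s)
    X,Y=np.meshgrid(x0+np.arange(W)/s,y1-np.arange(H)/s)
    c=np.stack([X,Y,np.full_like(X,z)],-1)@np.array(i["R"]).T+np.array(i["t"])
    n=np.hypot(c[...,0],c[...,1])+1e-12; k=np.arctan2(n,c[...,2])/n if cam=="wrist" else 1/c[...,2]
    return cv2.remap(im,np.float32(i["cx"]+i["fx"]*k*c[...,0]),np.float32(i["cy"]+i["fy"]*k*c[...,1]),cv2.INTER_CUBIC)
E
python3 - <<'E'
from h import *
im=cv2.imread("pics/wrist0.png")
b=rectify(im,"wrist",.036,.5,.75,-.1,.16)
cv2.imwrite("pics/r0.png",b)
g=cv2.GaussianBlur(cv2.cvtColor(b,cv2.COLOR_BGR2GRAY),(0,0),1.5)
C=cv2.HoughCircles(g,cv2.HOUGH_GRADIENT_ALT,1.5,20,param1=120,param2=.6,minRadius=50,maxRadius=70)
if C is not None:
  for u,v,r in C[0]: print("circ",.5+u/2000,.16-v/2000,r/2000)
e=cv2.createLineSegmentDetector().detect(g)[0][:,0]
for x1,y1,x2,y2 in e:
    l=np.hypot(x2-x1,y2-y1); a=np.degrees(np.arctan2(x2-x1,-(y2-y1)))
    a=(a+90)%180-90
    if l>60: print(round(l),"angle from +y toward +x",round(a,2),[round(v) for v in (x1,y1,x2,y2)])
E
```

```text
circ 0.6305 0.012999997 0.031962406
circ 0.6305 0.012999997 0.02779536
152 angle from +y toward +x -5.61 [343, 518, 328, 367]
71 angle from +y toward +x 84.76 [182, 271, 111, 277]
153 angle from +y toward +x -5.65 [340, 366, 356, 518]
141 angle from +y toward +x -5.61 [206, 378, 219, 518]
139 angle from +y toward +x -5.69 [208, 518, 194, 380]
72 angle from +y toward +x -4.82 [357, 336, 351, 264]
84 angle from +y toward +x -4.66 [351, 266, 344, 182]
101 angle from +y toward +x 84.59 [306, 209, 205, 219]
72 angle from +y toward +x -4.82 [154, 193, 160, 265]
```

View pics/r0.png

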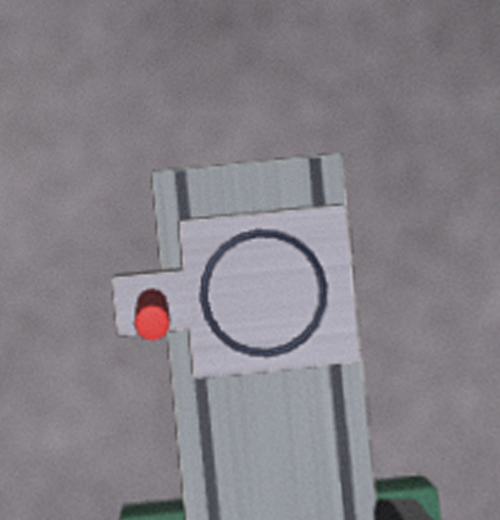

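drive_tool(
  deltas=[0, 0, -10, 50, -22, 0, 1, 0, 0, -10, 40, -30, 0, 1, 0, 0, -10, 30, -35, 0, 1, 0, 0, -10, 20, -35, 0, 1, 0, 0, -10, 10, -35, 0, 1, 0, 0, -10, 0, -30, 0, 1, 0, 0, -10, 0, 0, 0, 1, 0, 0, -10, 0, 0, 0, 1, 0, 0, -10, 0, 0, 0, 1, 0, 0, 0, 0, 0, 0, 1],
)

```text
time: 2.9
position: [0.3806, 0.0624, 0.2485]
tcp_rot: [180.0, 0.0, 179.9]
ft_force: [-0.3, 0.2, -0.2]
width: 0.0853
finger_force: 0.0
```

The rectified view shows the nest ring centred at (0.6305, 0.013), with both its radii matching at z = 36 mm. The post stands at about pixel (150,325), and the press yaw is about +5.4°. Next I'll go above the collar.

drive_tool(
  deltas=[0, 0, 0, -16, 46, 0, 1, 0, 0, 0, -16, 47, 0, 1, 0, 0, 0, -15, 47, 0, 1, 0, 0, 0, 0, 0, 0, 1, 0, 0, 0, 0, 0, 0, 1],
)

```text
time: 3.52
position: [0.4272, 0.2021, 0.2481]
tcp_rot: [-180.0, -0.0, 179.9]
ft_force: [-0.3, -1.0, -1.3]
width: 0.0857
finger_force: 0.0
```

```bash
cat > look.py <<'E'
from h import *
import sys
name,zt=sys.argv[1],float(sys.argv[2]); print(monitor.read_state()["position"].round(4))
info=eyes.camera_info("wrist"); im=eyes.snapshot("wrist"); cv2.imwrite(f"pics/{name}.png",im)
import pickle; pickle.dump(info,open(f"pics/{name}.pkl","wb"))
print("cam",(-np.array(info["R"]).T@info["t"]).round(4))
b=rectify(im,"wrist",zt,.38,.48,.15,.25,4000,info); cv2.imwrite(f"pics/{name}r.png",b)
for z in (.02,.03,.04):
    b=rectify(im,"wrist",z,.38,.48,.15,.25,4000,info)
    g=cv2.GaussianBlur(cv2.cvtColor(b,cv2.COLOR_BGR2GRAY),(0,0),2)
    C=cv2.HoughCircles(g,cv2.HOUGH_GRADIENT_ALT,1.5,8,param1=80,param2=.5,minRadius=30,maxRadius=130)
    if C is not None: print(z,[(round(.38+u/4000,4),round(.25-v/4000,4),round(r/4000,4)) for u,v,r in C[0]])
for d in finder.trace("collar","wrist"): print(np.argwhere(d["mask"]).mean(0)[::-1].round(1),d["mask"].sum(),at_z("wrist",np.argwhere(d["mask"]).mean(0)[::-1],.02).round(3))
E
python3 look.py k1 .03
```

```text
[0.4272 0.2021 0.2481]
cam [0.3565 0.2032 0.3731]
0.02 [(np.float32(0.4276), np.float32(0.2039), np.float32(0.023)), (np.float32(0.4276), np.float32(0.2039), np.float32(0.0115))]
0.03 [(np.float32(0.4254), np.float32(0.2039), np.float32(0.0224)), (np.float32(0.4179), np.float32(0.2028), np.float32(0.0187)), (np.float32(0.4254), np.float32(0.2039), np.float32(0.0111)), (np.float32(0.4179), np.float32(0.2028), np.float32(0.0138))]
0.04 [(np.float32(0.4242), np.float32(0.2043), np.float32(0.0219)), (np.float32(0.4242), np.float32(0.2043), np.float32(0.0107))]
[202.8 100.5] 1064 [0.345 0.142 0.02 ]
[169.  187.2] 1957 [0.451 0.095 0.02 ]
[276.7  84. ] 1845 [0.326 0.229 0.02 ]
```

drive_tool(
  deltas=[0, 0, 0, 0, 0, 45, 1, 0, 0, 0, 0, 0, 45, 1, 0, 0, 0, 0, 0, 0, 1, 0, 0, 0, 0, 0, 0, 1],
)

```text
time: 4.12
position: [0.4283, 0.202, 0.1599]
tcp_rot: [180.0, 0.1, 179.9]
ft_force: [0.8, 0.4, 0.6]
width: 0.085
finger_force: 0.0
```

```bash
python3 look.py k2 .03; python3 -c "
import cv2,numpy as np
cv2.imwrite('pics/v3.png',np.hstack([cv2.imread('pics/k1r.png'),cv2.imread('pics/k2r.png')]))"
```

```text
[0.4283 0.202  0.1599]
cam [0.3574 0.203  0.2848]
0.02 [(np.float32(0.4299), np.float32(0.2035), np.float32(0.0232)), (np.float32(0.4299), np.float32(0.2035), np.float32(0.0116))]
0.03 [(np.float32(0.4261), np.float32(0.2035), np.float32(0.0223)), (np.float32(0.4261), np.float32(0.2035), np.float32(0.0112))]
0.04 [(np.float32(0.4239), np.float32(0.2035), np.float32(0.0214)), (np.float32(0.4239), np.float32(0.2035), np.float32(0.0107))]
[254.  184.7] 1958 [0.428 0.204 0.02 ]
[185.7  96.4] 1908 [0.346 0.143 0.02 ]
[144.9 209. ] 3261 [0.452 0.096 0.02 ]
[284.4  74. ] 3394 [0.327 0.23  0.02 ]
```

View pics/v3.png

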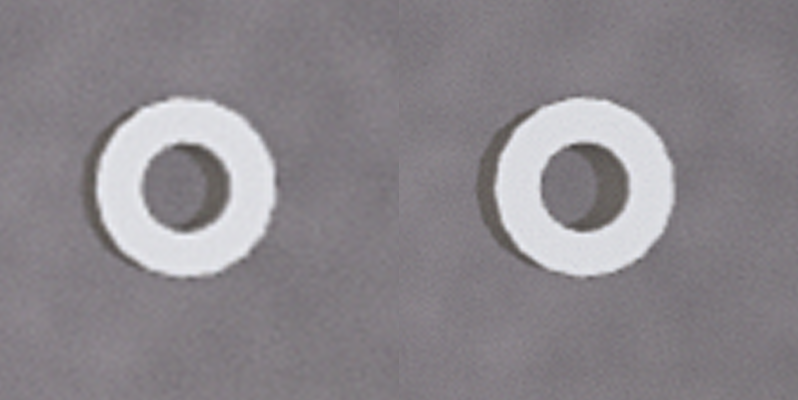

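drive_tool(
  deltas=[0, 0, -5.4, 2.2, 1.5, 30, 1, 0, 0, 0, 0, 0, 40, 1, 0, 0, 0, 0, 0, 40, 1, 0, 0, 0, 0, 0, 20, 1, 0, 0, 0, 0, 0, 8, 1, 0, 0, 0, 0, 0, 0, 1],
  grip_force=20,
)

```text
time: 4.97
position: [0.4264, 0.2042, 0.0212]
tcp_rot: [180.0, 0.1, -174.6]
ft_force: [0.1, 0.4, 0.1]
width: 0.0854
finger_force: 0.0
```

drive_tool(
  deltas=[0, 0, 0, 0, 0, 0, 0.3, 0, 0, 0, 0, 0, 0, 0.3, 0, 0, 0, 0, 0, 0, 0.3, 0, 0, 0, 0, 0, 0, 0.3],
  grip_force=20,
)

```text
time: 5.48
position: [0.4262, 0.2041, 0.0213]
tcp_rot: [180.0, 0.1, -174.6]
ft_force: [-0.8, -0.6, 6.3]
width: 0.0449
finger_force: 20.2
```

drive_tool(
  deltas=[0, 0, 0, 0, 0, -15, 0.3, 0, 0, 0, 0, 0, -45, 0.3, 0, 0, 0, 0, 0, -50, 0.3, 0, 0, 0, -20, -20, 0, 0.3, 0, 0, 0, -35, -40, 0, 0.3, 0, 0, 0, -40, -45, 0, 0.3, 0, 0, 0, -40, -45, 0, 0.3, 0, 0, 0, -30, -40, 0, 0.3, 0, 0, 0, -20, -19, 0, 0.3, 0, 0, 0, 0, 0, 0, 0.3, 0, 0, 0, 0, 0, 0, 0.3],
)

```text
time: 6.85
position: [0.6282, 0.0138, 0.13]
tcp_rot: [180.0, -0.1, -174.6]
ft_force: [-0.7, 0.6, -0.7]
width: 0.0446
finger_force: 21.0
```

```bash
cat > nest.py <<'E'
from h import *
import sys
name=sys.argv[1]; print(monitor.read_state()["position"].round(4))
info=eyes.camera_info("wrist"); im=eyes.snapshot("wrist")
b=rectify(im,"wrist",.037,.54,.72,-.1,.1,2500,info)
s=eyes.snapshot("side")[100:290,130:330]
cv2.imwrite(f"pics/{name}.png",np.hstack([cv2.resize(im,(533,400)),cv2.resize(b,(267,400))]))
cv2.imwrite(f"pics/{name}b.png",b); cv2.imwrite(f"pics/{name}s.png",s)
g=cv2.GaussianBlur(cv2.cvtColor(b,cv2.COLOR_BGR2GRAY),(0,0),1.5)
C=cv2.HoughCircles(g,cv2.HOUGH_GRADIENT_ALT,1.5,8,param1=80,param2=.3,minRadius=40,maxRadius=100)
if C is not None: print([(round(.54+u/2500,4),round(.1-v/2500,4),round(r/2500,4)) for u,v,r in C[0]])
E
python3 nest.py n1
```

```text
[0.6282 0.0138 0.13  ]
[(np.float32(0.63), np.float32(0.0142), np.float32(0.0274)), (np.float32(0.6888), np.float32(0.0184), np.float32(0.0207)), (np.float32(0.63), np.float32(0.0142), np.float32(0.0313)), (np.float32(0.5934), np.float32(0.046), np.float32(0.0214)), (np.float32(0.573), np.float32(0.0124), np.float32(0.0182)), (np.float32(0.6984), np.float32(-0.0632), np.float32(0.0192))]
```

View pics/n1.png

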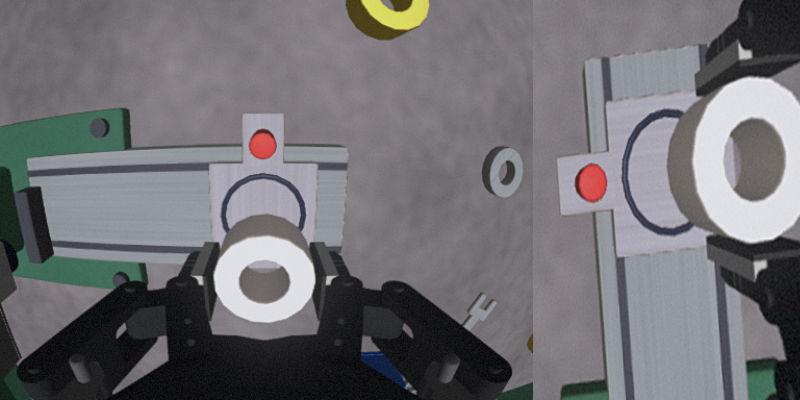

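drive_tool(
  deltas=[0, 0, 0, -2.2, 0, 25, 0.3, 0, 0, 0, 0, 0, 25, 0.3, 0, 0, 0, 0, 0, 15, 0.3, 0, 0, 0, 0, 0, 5, 0.3, 0, 0, 0, 0, 0, 0, 0.3, 0, 0, 0, 0, 0, 0, 0.3],
)

```text
time: 7.7
position: [0.6322, 0.0134, 0.0614]
tcp_rot: [-180.0, 0.1, -174.6]
ft_force: [0.6, 0.2, -0.5]
width: 0.0445
finger_force: 21.0
```

```bash
python3 nest.py n2; python3 -c "
import cv2,numpy as np
a=cv2.imread('pics/n2.png')
s=cv2.resize(cv2.imread('pics/n2s.png')[60:160,40:160],(480,400))
cv2.imwrite('pics/n2v.png',cv2.resize(np.hstack([a[:,:533],s]),(800,316)))"
```

```text
[0.6322 0.0134 0.0614]
[(np.float32(0.6324), np.float32(0.0154), np.float32(0.0323)), (np.float32(0.6498), np.float32(0.0166), np.float32(0.0287)), (np.float32(0.642), np.float32(0.0106), np.float32(0.0383)), (np.float32(0.642), np.float32(0.0106), np.float32(0.0324)), (np.float32(0.6324), np.float32(0.0154), np.float32(0.0289)), (np.float32(0.5748), np.float32(0.013), np.float32(0.0186))]
```

View pics/n2v.png

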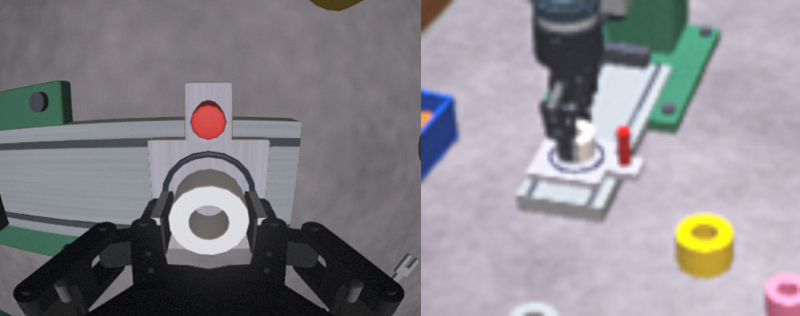

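drive_tool(
  deltas=[0, 0, 0, 0.5, 1, 0, 0.3, 0, 0, 0, 0, 0, 3, 0.3, 0, 0, 0, 0, 0, 0, 0.3],
)

```text
time: 8.18
position: [0.631, 0.0144, 0.0574]
tcp_rot: [-180.0, 0.0, -174.6]
ft_force: [0.4, 0.3, 0.9]
width: 0.0449
finger_force: 21.1
```

drive_tool(
  deltas=[0, 0, 0, 0, 0, 0.8, 0.3, 0, 0, 0, 0, 0, 0, 0.3],
)

```text
time: 8.43
position: [0.631, 0.0144, 0.0573]
tcp_rot: [-180.0, 0.0, -174.6]
ft_force: [-1.4, 0.7, 5.3]
width: 0.0443
finger_force: 21.5
```

drive_tool(
  deltas=[0, 0, 0, 0, 0, 0, 0.8, 0, 0, 0, 0, 0, 0, 0.8, 0, 0, 0, 0, 0, 0, 0.8, 0, 0, 0, 0, 0, -20, 0.8, 0, 0, 0, 0, 0, -40, 0.8, 0, 0, 0, 0, 0, -40, 0.8, 0, 0, 0, 30, 0, 0, 0.8, 0, 0, 0, 40, 0, 0, 0.8, 0, 0, 0, 30, 0, 0, 0.8, 0, 0, 0, 0, 0, 0, 0.8, 0, 0, 0, 0, 0, 0, 0.8],
)

```text
time: 9.8
position: [0.5321, 0.0049, 0.1568]
tcp_rot: [-180.0, 0.1, -174.6]
ft_force: [0.4, -0.2, 0.3]
width: 0.0683
finger_force: 0.0
```

```bash
cat > n3.py <<'E'
from h import *
import sys
name=sys.argv[1]; st=monitor.read_state(); print(st["position"].round(4),st["joint_pos"].round(1))
info=eyes.camera_info("wrist"); im=eyes.snapshot("wrist"); s=eyes.snapshot("side")
B=im.astype(int); m=((B[...,2]>90)&(B[...,2]>2*B[...,1])&(B[...,2]>2*B[...,0])).astype(np.uint8)
n,l,S,ce=cv2.connectedComponentsWithStats(m)
for i in range(1,n):
    if S[i,4]>40: print("red",ce[i].round(1),S[i].tolist(),at_z("wrist",ce[i],.082,info).round(4),at_z("wrist",ce[i],.066,info).round(4))
for z in (.037,.066,.082):
    b=rectify(im,"wrist",z,.54,.72,-.1,.1,2500,info)
    g=cv2.GaussianBlur(cv2.cvtColor(b,cv2.COLOR_BGR2GRAY),(0,0),1.5)
    C=cv2.HoughCircles(g,cv2.HOUGH_GRADIENT_ALT,1.5,8,param1=80,param2=.3,minRadius=15,maxRadius=100)
    if C is not None: print(z,[(round(float(.54+u/2500),4),round(float(.1-v/2500),4),round(float(r/2500),4)) for u,v,r in C[0]])
b=rectify(im,"wrist",.066,.54,.72,-.1,.1,2500,info)
cv2.imwrite(f"pics/{name}.png",np.hstack([cv2.resize(im,(533,400)),cv2.resize(b,(267,400))]))
E
python3 n3.py p1
```

```text
[0.5321 0.0049 0.1568] [ -6.3  19.2 -12.8  58.    0.  -11.7]
red [252.1 262.3] [243, 254, 19, 18, 266] [0.5743 0.0084 0.082 ] [0.5833 0.0091 0.066 ]
0.037 [(0.6528, 0.0172, 0.0256), (0.6312, 0.0136, 0.0318), (0.6408, 0.028, 0.028), (0.6528, 0.0172, 0.0118), (0.5718, 0.0148, 0.022), (0.6312, 0.0136, 0.0277), (0.573, -0.029, 0.0243), (0.6312, 0.0136, 0.0229), (0.6558, -0.0392, 0.0228), (0.5838, 0.0382, 0.0216), (0.6114, -0.0392, 0.0131), (0.6444, -0.0386, 0.0184), (0.6516, 0.0664, 0.0129), (0.6036, -0.0152, 0.0141), (0.6822, -0.0452, 0.009), (0.5946, 0.0286, 0.0106), (0.6006, 0.0112, 0.0093), (0.5826, 0.0322, 0.009), (0.5946, -0.086, 0.0107), (0.6672, 0.0802, 0.0131), (0.5862, -0.086, 0.0111), (0.5592, 0.013, 0.0093), (0.5952, -0.008, 0.0098), (0.5766, 0.0088, 0.0086), (0.5844, -0.014, 0.0091), (0.6378, -0.0764, 0.0086), (0.6708, 0.0844, 0.0088)]
0.066 [(0.63, 0.0148, 0.0337), (0.63, 0.0148, 0.0225), (0.6108, 0.0118, 0.028), (0.6552, -0.0728, 0.0246), (0.63, 0.0148, 0.0102), (0.6108, 0.0118, 0.0244), (0.6108, 0.0118, 0.0199), (0.672, -0.0668, 0.02), (0.5868, -0.0134, 0.0128), (0.6162, 
[... 394 characters left out ...]
 0.0262), (0.5826, 0.0574, 0.0347), (0.582, 0.0064, 0.0303), (0.5748, 0.0502, 0.0318), (0.6606, -0.0644, 0.0271), (0.5808, 0.0424, 0.0206), (0.6156, 0.061, 0.0176), (0.6, 0.0106, 0.0226), (0.6678, -0.0692, 0.017), (0.57, 0.0484, 0.0263), (0.6192, -0.0308, 0.0205), (0.618, 0.0142, 0.0099), (0.5706, 0.0412, 0.0215), (0.5682, -0.0128, 0.0137), (0.6168, 0.0544, 0.0106), (0.5748, 0.0502, 0.011), (0.6, -0.0716, 0.0148), (0.5658, 0.0238, 0.0103), (0.5916, -0.05, 0.0105), (0.5706, -0.0704, 0.0093), (0.624, -0.041, 0.0112), (0.5616, -0.0116, 0.0078), (0.6108, 0.0538, 0.0096), (0.555, 0.067, 0.0091), (0.5742, 0.0082, 0.0077), (0.6066, -0.0662, 0.0085), (0.555, 0.007, 0.0068), (0.5718, -0.0056, 0.007)]
```

View pics/p1.png

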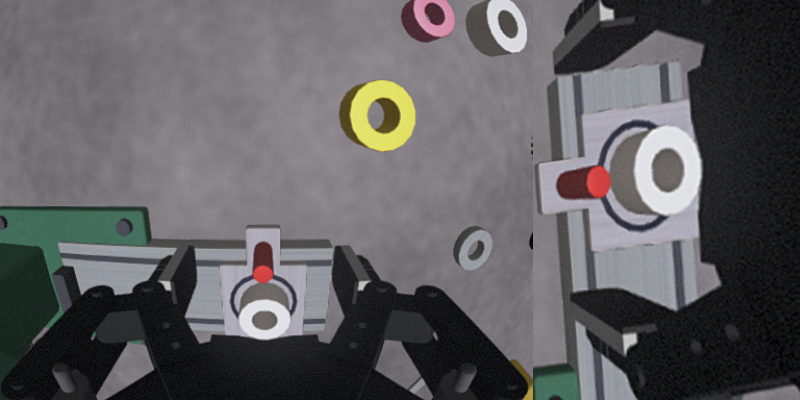

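The collar now stands in the ring: its top is at (0.630,0.0148) against the ring at (0.6312,0.0136), so it is flat and inside the lip. The post axis is at (0.5745,0.0083). I'll lean the tool 35° and straddle the post.

drive_tool(
  deltas=[0, 0, 0, 22.7, -0.7, 0, 0.8, 0, -9, 0, 0, 0, 0, 0.8, 0, -9, 0, 0, 0, 0, 0.8, 0, -9, 0, 0, 0, 0, 0.8, 0, -8, 0, 0, 0, 0, 0.8, 0, 0, 0, 0, 0, 0, 0.8, 0, 0, 0, 0, 0, 0, 0.8],
)

```text
time: 10.78
position: [0.511, 0.0016, 0.1583]
tcp_rot: [-179.9, 35.0, -174.6]
ft_force: [0.9, 0.2, 0.5]
width: 0.0683
finger_force: 0.0
```

drive_tool(
  deltas=[0, 0, 0, 0, 0.6, 30, 0.8, 0, 0, 0, 0, 0, 40, 0.8, 0, 0, 0, 0, 0, 25, 0.8, 0, 0, 0, 0, 0, 13, 0.8, 0, 0, 0, 0, 0, 0, 0.8],
)

```text
time: 11.4
position: [0.5726, 0.0084, 0.0684]
tcp_rot: [-180.0, 35.0, -174.6]
ft_force: [-0.7, -0.5, 0.6]
width: 0.0681
finger_force: 0.0
```

drive_tool(
  deltas=[0, 0, 0, 0, 0, 0, 0, 0, 0, 0, 0, 0, 0, 0, 0, 0, 0, 0, 0, 0, 0, 0, 0, 0, 0, 0, 0, 0, 0, 0, 0, 0, 0, 0, 0],
  grip_force=30,
)

```text
time: 12.02
position: [0.5704, 0.0083, 0.069]
tcp_rot: [-180.0, 35.1, -174.6]
ft_force: [-3.2, -1.6, 6.4]
width: 0.015
finger_force: 29.1
```

drive_tool(
  deltas=[0, 0, 0, 0, -2, 0, 0, 0, 0, 0, 0, -4, 0, 0, 0, 0, 0, 0, -7, 0, 0, 0, 0, 0, 0, -9, 0, 0, 0, 0, 0, 0, -9, 0, 0, 0, 0, 0, 0, -9, 0, 0, 0, 0, 0, 0, -9, 0, 0, 0, 0, 0, 0, -9, 0, 0, 0, 0, 0, 0, -9, 0, 0, 0, 0, 0, 0, -7, 0, 0, 0, 0, 0, 0, -4, 0, 0, 0, 0, 0, 0, -2, 0, 0],
)

```text
time: 13.52
position: [0.5781, -0.0708, 0.069]
tcp_rot: [180.0, 35.1, -174.6]
ft_force: [-2.1, 3.6, 4.7]
width: 0.0146
finger_force: 29.3
```

drive_tool(
  deltas=[0, 0, 0, 0, -2, 0, 0, 0, 0, 0, 0, -4, 0, 0, 0, 0, 0, 0, -7, 0, 0, 0, 0, 0, 0, -9, 0, 0, 0, 0, 0, 0, -9, 0, 0, 0, 0, 0, 0, -9, 0, 0, 0, 0, 0, 0, -9, 0, 0, 0, 0, 0, 0, -7, 0, 0, 0, 0, 0, 0, -4, 0, 0, 0, 0, 0, 0, -2, 0, 0, 0, 0, 0, 0, 0, 0, 0],
)

```text
time: 14.9
position: [0.5842, -0.1331, 0.069]
tcp_rot: [-180.0, 35.1, -174.6]
ft_force: [-1.6, 1.0, 4.7]
width: 0.0153
finger_force: 29.2
```

```bash
python3 n3.py p2 | head -1
python3 - <<'E'
from h import *
s=cv2.resize(eyes.snapshot("side")[110:230,160:300],(467,400),interpolation=2); a=cv2.resize(eyes.snapshot("scene")[100:260,120:300],(450,400),interpolation=2)
w=cv2.resize(eyes.snapshot("wrist"),(533,400))
cv2.imwrite("pics/p2v.png",cv2.resize(np.hstack([s,w]),(800,320)))
E
```

```text
[ 0.5842 -0.1331  0.069 ] [-27.9  15.3 -48.3  -4.1  18.4 -28.3]
```

View pics/p2v.png

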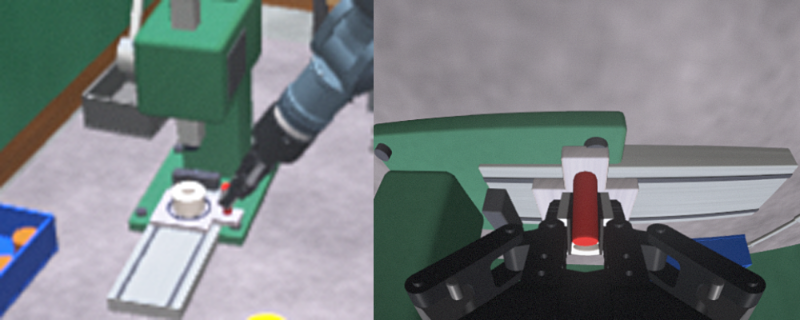

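The collar is still upright in the nest and riding along, with a gap of about 20 mm left to the dark end stop. The gripper is clear of the head. I'll creep in from here.

drive_tool(
  deltas=[0, 0, 0, 0, -2, 0, 0, 0, 0, 0, 0, -3, 0, 0, 0, 0, 0, 0, -3, 0, 0, 0, 0, 0, 0, -2, 0, 0, 0, 0, 0, 0, -2, 0, 0, 0, 0, 0, 0, -2, 0, 0, 0, 0, 0, 0, -1, 0, 0, 0, 0, 0, 0, 0, 0, 0],
)

```text
time: 16.15
position: [0.5856, -0.1478, 0.069]
tcp_rot: [-180.0, 35.1, -174.6]
ft_force: [-1.8, 1.2, 4.9]
width: 0.0153
finger_force: 29.3
```

drive_tool(
  deltas=[0, 0, 0, 0, -1, 0, 0, 0, 0, 0, 0, -1, 0, 0, 0, 0, 0, 0, -1, 0, 0, 0, 0, 0, 0, -1, 0, 0, 0, 0, 0, 0, 0, 0, 0],
)

```text
time: 16.77
position: [0.586, -0.1517, 0.069]
tcp_rot: [-180.0, 35.1, -174.6]
ft_force: [-1.7, 2.1, 4.6]
width: 0.015
finger_force: 29.2
```

drive_tool(
  deltas=[0, 0, 0, 0, -1, 0, 0, 0, 0, 0, 0, -1, 0, 0, 0, 0, 0, 0, -1, 0, 0, 0, 0, 0, 0, -1, 0, 0, 0, 0, 0, 0, 0, 0, 0],
)

```text
time: 17.4
position: [0.5864, -0.1557, 0.069]
tcp_rot: [-180.0, 35.1, -174.6]
ft_force: [-1.7, 2.2, 5.7]
width: 0.0148
finger_force: 29.2
```

drive_tool(
  deltas=[0, 0, 0, 0, -1, 0, 0, 0, 0, 0, 0, -1, 0, 0, 0, 0, 0, 0, -1, 0, 0, 0, 0, 0, 0, 0, 0, 0],
)

```text
time: 17.9
position: [0.5864, -0.1561, 0.0689]
tcp_rot: [179.7, 35.2, -174.5]
ft_force: [-2.4, 8.8, 8.9]
width: 0.0149
finger_force: 29.7
```

drive_tool(
  deltas=[0, 0, 0, 0, -1, 0, 0, 0, 0, 0, 0, -1, 0, 0, 0, 0, 0, 0, 0, 0, 0],
)

```text
time: 18.27
position: [0.5864, -0.1562, 0.0689]
tcp_rot: [179.5, 35.2, -174.5]
ft_force: [-4.7, 12.0, 10.4]
width: 0.0152
finger_force: 30.1
```

drive_tool(
  deltas=[0, 0, 0, 0, 0, 0, 0.6, 0, 0, 0, 0, 3, 0, 0.6, 0, 0, 0, 0, 0, 0, 0.6, 0, 0, 0, 0, 0, 0, 0.6],
)

```text
time: 18.77
position: [0.586, -0.1579, 0.068]
tcp_rot: [-180.0, 35.0, -174.6]
ft_force: [0.3, -0.2, 0.4]
width: 0.0511
finger_force: 0.0
```

Now back out along the tool axis, clear of the press.

drive_tool(
  deltas=[0, 0, 0, 0, 0, -15, 0.6, 0, 0, 0, 0, 0, -35, 0.6, 0, 0, 0, 0, 0, -45, 0.6, 0, 0, 0, 0, 0, -45, 0.6, 0, 0, 0, 0, 0, -20, 0.6, 0, 0, 0, 0, 0, 0, 0.6, 0, 0, 0, 0, 0, 0, 0.6],
)

```text
time: 19.65
position: [0.4945, -0.1662, 0.1987]
tcp_rot: [180.0, 35.0, -174.6]
ft_force: [-0.9, -0.7, -0.7]
width: 0.0515
finger_force: 0.0
```

Run:
```python
from h import *
s=cv2.resize(eyes.snapshot("side")[110:230,160:300],(467,400),interpolation=2)
w=cv2.resize(eyes.snapshot("wrist"),(533,400))
cv2.imwrite("pics/p3v.png",cv2.resize(np.hstack([s,w]),(800,320)))
print(monitor.read_state()["position"])
```

```text
[ 0.49435764 -0.1657602   0.19790274]
```

View pics/p3v.png

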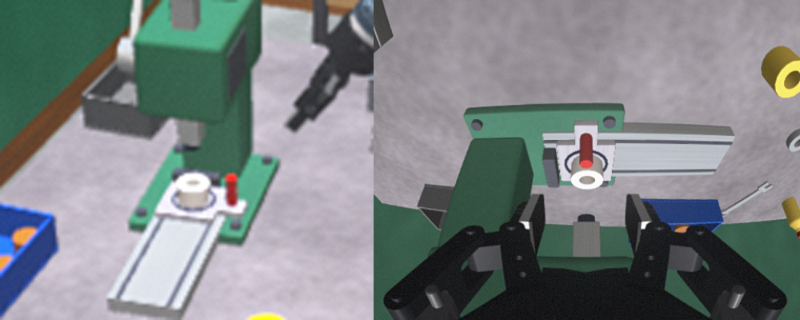

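The carriage plate meets the dark end stop at about pixel (557,165). The collar stands upright inside the ring and the gripper is well clear, so I'll hand in.

```bash
python3 -c "
from workcell import job_done; print(job_done())"
```

```text
the job is handed in; nothing more can be done
None
```

The job is handed in: the white collar stands flat in its nest, the carriage is home against the end stop, and the gripper is clear of the press. It took about 20 s, and grip on the collar stayed near 21 N.

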